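# Stow a carton in its tray keeper and slide the cover shut

## Task

Lay the small dark carton flat in the wooden tray and let go of it, then slide the loaded tray, kept level, through the open mouth of the wooden keeper until it is fully home against the stop. Last, slide the keeper's flat cover fully shut over the tray. Leave the low round tin and the tall round tin where they stand.

Things in the scene. Friction and masses are not known exactly. Their poses are not given: they have to be found in the camera images.
- carton: Small dark carton, 37 (its x) x 58 (its y) x 19-21 high mm, lying flat on the worktop, loose. Origin: centre of its underside, z up.
- tray: Open wooden tray, loose on the worktop, outside 100 (its x) x 130 (its y) mm, walls 4 mm thick and 36 mm high, floor 4 mm thick, inside 92 x 120 mm. Its end panel at its -y end is 6 mm thick and 40 mm high and carries an upright tab. The +y end enters the keeper first. Origin: centre of its underside, z up.
- tray_tab (a point): Centre of the top of the tray's upright tab (76 mm above the tray's underside; at 0, -59, 76 mm in the tray frame). The tab is 36 mm wide along the tray's x, 12 mm thick along its y and rises 36 mm above the end panel.
- keeper: Wooden keeper, fixed, 122 wide (its x), 280 mm long (its y), walls 46 mm high with cover guides to 58 mm; no floor: the tray slides in on the worktop. Mouth at its -y end: 106 mm wide inside, flaring to 120 mm from y = -118 to -147 mm. Stop wall for the tray at y = +10 mm: a tray fully home has its origin at x = 0, y = -55 mm, same yaw. Origin: worktop height, centre line, mid length, z up.
- cover (a joint): Slide of the keeper's flat cover, m: 0 = fully shut over the tray compartment, 0.115 = fully open over the rear bay. It shuts along the keeper's -y (toward the mouth), stays where left, friction about 1.5 N. Cover 110 wide x 120 long x 6 mm, its top 52.5 mm above the worktop; shut, it ends 4 mm short of the tab of a tray that is home.
- cover_grip (a point): Centre of the top of the cover's grip bar (78.5 mm above the worktop). The bar is 40 mm long across the keeper (its x), 14 mm thick along the slide (its y) and stands 26 mm above the cover. With the cover shut it is at y = -60 mm in the keeper frame.
- fish_tin: Low round tin, 86 mm across, 40 mm high; bystander, loose. Origin: centre of its underside.
- tall_tin: Tall round tin, 76 mm across, 110 mm high; bystander, loose. Origin: centre of its underside.
Things that resemble listed ones, but are neither listed nor needed, are in the scene too. What is shaped like the carton but blue or orange is not meant.

How it is judged:
By the outcome, as a careful person would: the job done as asked, in the order asked, and still so for the second after the job is handed in, with the robot touching nothing.
It also fails if it takes over 62 s, if anything falls off the work surface, if the arm or the gripper's body presses on something with over 40 N, if the wrist force passes 120 N, or if a joint passes its speed limit or range.

## Robot

A 6-joint arm with a two-finger parallel gripper is mounted at the origin on a cart in front of the work surface, level with it; the furniture and walls round the work are solid. World frame = base frame: x ahead of the robot, y to its left, z up, the work surface at z = 0. Lengths are in m, angles in rad, forces in N, time in s.
With the tool pointing down it reaches from about 0.35 to 0.975 m from the base axis. Payload 4.9 kg.
Tool frame: the origin (TCP) lies on the centre line of the jaws, within the pads' length; the fingertips stand 19 mm ahead of it and the grasp point (between the pads) is the TCP (r.tips_ahead is the distance from the TCP to the fingertips, in m); z points along the fingers, y is the line along which they close (so a half turn about z gives the same grasp; the last joint's range is limited). The gripper opens to 85 mm and grips with 20 to 120 N. Pads are 22 mm wide; open, the fingers measure 114 mm over their backs; the gripper's body (76 mm by 85 mm) begins 54 mm behind the grasp point. The pads swing forward as they close: fully open they stand 13 mm farther back than shut.
Start: joints at [0.993, 0.053, 1.613, -0, 1.476, -0.119], TCP at [0.277, 0.56, 0.25] pointing down, gripper open.
Joint ranges: [-3.01, 3.01], [-1.01, 2.22], [0.06, 2.58], [-1.02, 4.17], [0.09, 2.62], [-3.14, 3.14]. Speed limits (rad/s): [2.57, 2.57, 3.14, 3.14, 3.14, 3.14].

## Interface

Orientations are given as a rotation vector (axis times angle).
In Python, from workcell import r, cams gives the robot as it stands. The module is installed in compiled form; this text tells all that it offers.
- The arm moves only by the shell command python3 -m handwheel 'ROWS' [OPENING] [FORCE]. ROWS is JSON, a list that holds one entry, the list of rows, each a list of 6 numbers: the shift along the tool's x, y, z scaled (see below), then the turn, a rotation vector about the tool's x, y, z scaled (see below). In form: [[[x, y, z, rx, ry, rz], ...]]. A call has 1 to 5 rows; each row is the pose to reach, as a shift and turn from the pose commanded when the call began, along the tool's axes at that moment, turning the shorter way round; what a row does not reach only later rows make up. The controller multiplies each number of a shift by 40 cm and each number of a turn by 2 pi rad. A row lasts 1/10 s, in which the tool goes at most 50 mm and 8.59 degrees, less where a joint would pass 70% of its speed; a pose out of reach is approached as far as the arm can. A call with a number of a shift or a turn outside -1 to 1 is refused whole. A call with a gripper value outside its range is refused whole. OPENING is the opening, from -1 (shut) to 1 (fully open), set as the call begins (- or left out, the last holds). The fingers move at their own pace and stop on an object; FORCE is the grip in N (left out, the last holds). Time passes only in rows, so rows that repeat a pose let the fingers close. It gives the time, the measured TCP pose, the force, the opening and the grip force at its end, in the units of the state.
- r.get_state(): the state, without advancing time (a new reading comes with each control period).
- cams.camera(name): name is "scene" or "top" or "wrist"; returns a dict with "image" (384x512x3 uint8, blue, green, red), "K" (3x3 intrinsics, pixels), "R" (3x3) and "t" (3): a world point X has camera coordinates R X + t. Camera axes: x right, y down, z forward; pixel columns grow to the right and rows downward; lengths in m; the calibration is good to about 2 mm. The wrist camera is an equidistant fisheye: a pixel r from the principal point sees the ray r / f radians off the axis. A picture is of the moment at which its call begins. There is no depth.
- r.hand_in(): hands the job in; it is judged then, once.
Trained networks look in the newest picture that a camera, given by its name, has taken for a name from the list of things; names that differ only in an ending like _2 or _b are one class to them, and where a whole thing is asked for, a point or a joint stands for the part that bears it (a point fixed in the world has none). Each returns a list of dicts, best first, with "p" (0 to 1); they miss things now and then, are a little off and sometimes report something else, mostly with a low value. They report only what shows in the picture. A call takes as long as a camera call. They do not tell look-alikes from the thing itself.
- cams.search_frame(camera, target): "position" ([x, y, z] in m, in world coordinates, good to about 4 mm: the middle of the surface that is visible of it).
- cams.masks_of(camera, target): "mask" (384x512 bool, what is visible of it).
- cams.mark_of(camera, target): "position" ([x, y, z] in m, in world coordinates, good to about 4 mm: a listed point, or the origin of a listed thing).
The state is a dict: "time_s": time; "joints": joint angles; "joint_velocities": joint speeds; "effort": joint torques, N m; "ee_pos": TCP position; "tcp_rot": TCP orientation; "ft_force": force on the tool from outside, world axes, zero at the start; "wrist_torque": the same for the moment, N m; "grip_width": finger opening in m; "gripper_force": force on a finger pad.
Only numpy, scipy, OpenCV 4.12 (cv2) and the standard library are available. Lean on these libraries where they do the work, as an engineer would, in place of code of your own. Each camera call takes 0.05 s, during which the arm holds its last target. There are 200 camera calls.

## Working session

There is one attempt and no reset: what is moved stays moved. The work goes in short steps, Python scripts to look and compute and a shell command to move; the robot and the scene stay as the last step left them, time stands still between calls to the robot, and variables do not carry over. Pictures are saved under pics/ and viewed, at most 10 in all, crops included, and the job is handed in when it is done.

```bash
mkdir -p pics; python3 - <<'E'
from workcell import r,cams
import cv2,numpy as np
s=r.get_state();print(s['time_s'],s['ee_pos'],s['tcp_rot'],s['grip_width'])
for c in ['top','scene']:
    d=cams.camera(c);cv2.imwrite(f'pics/{c}0.png',d['image'])
    for t in ['carton','tray','tray_tab','keeper','cover','cover_grip','fish_tin','tall_tin']:
        print(c,t,[(np.round(x['position'],3).tolist(),round(x['p'],2)) for x in cams.mark_of(c,t)][:4])
E
```

```text
0.0 [0.2764908  0.5598573  0.24907136] [-0.71426271 -3.05859928  0.00309154] 0.08536895115390285
top carton [([0.512, -0.315, -0.0], 0.83), ([0.481, -0.21, 0.004], 0.72), ([0.367, 0.085, -0.001], 0.71), ([0.382, -0.239, 0.003], 0.66)]
top tray [([0.492, -0.038, -0.0], 0.83)]
top tray_tab [([0.473, -0.096, 0.077], 0.85)]
top keeper [([0.539, 0.271, 0.002], 0.84)]Traceback (most recent call last):
  File "<stdin>", line 7, in <module>
ValueError: it knows: carton, cover_grip, fish_tin, keeper, tall_tin, tray, tray_tab
```

View pics/top0.png

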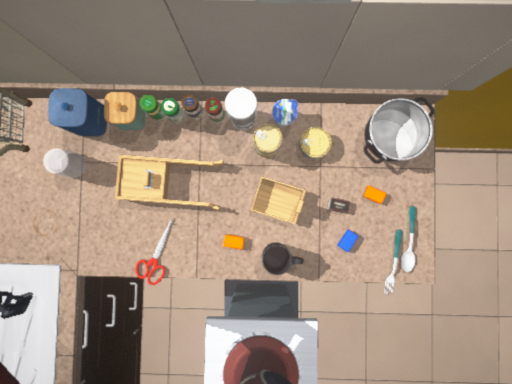

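The top view shows the dark carton at (339,205) and look-alikes at (375,195), (347,240) and (234,242). The tray is at (278,200), with its tab end on the right. The keeper is at (168,182) with its mouth to the right, and its cover is over the left bay.

```bash
cat > h.py <<'E'
from workcell import r,cams
import cv2,numpy as np
from scipy.spatial.transform import Rotation as Ro
def ray(d,uv,z,fish=False):
    K,R,t=d['K'],np.array(d['R']),np.array(d['t'])
    x=(uv[0]-K[0][2])/K[0][0];y=(uv[1]-K[1][2])/K[1][1]
    if fish:
        th=np.hypot(x,y);k=np.sin(th)/max(th,1e-9);v=np.array([x*k,y*k,np.cos(th)])
    else: v=np.array([x,y,1.])
    c=-R.T@t;v=R.T@v
    return c+v*(z-c[2])/v[2]
def proj(d,X,fish=False):
    p=np.array(d['R'])@X+np.array(d['t']);K=d['K']
    if fish:
        rr=np.hypot(p[0],p[1]);th=np.arctan2(rr,p[2]);x,y=p[:2]/rr*th
    else:x,y=p[:2]/p[2]
    return np.array([K[0][0]*x+K[0][2],K[1][1]*y+K[1][2]])
def need(p,yax):
    """shift (units) and turn to reach TCP position p, tool down with tool y along angle yax (mod pi) in world"""
    s=r.get_state();R0=Ro.from_rotvec(s['tcp_rot'])
    best=None
    for a in (yax,yax+np.pi):
        y=np.array([np.cos(a),np.sin(a),0]);z=np.array([0,0,-1.]);x=np.cross(y,z)
        rel=R0.inv()*Ro.from_matrix(np.c_[x,y,z])
        v=rel.as_rotvec()
        if best is None or np.linalg.norm(v)<np.linalg.norm(best):best=v
    sh=R0.inv().apply(np.array(p)-s['ee_pos'])
    print('row',np.round(np.r_[sh/.4,best/(2*np.pi)],4).tolist(),'mm',np.round(sh*1e3,1),'deg',np.round(np.degrees(best),1),'q6',round(s['joints'][5],2))
E
python3 - <<'E'
from h import *
for c in ['top','scene']:
    d=cams.camera(c);im=d['image'];cv2.imwrite(f'pics/{c}1.png',im)
    for t in ['carton','tray','tray_tab','keeper','cover_grip','fish_tin','tall_tin']:
        print(c,t,[(np.round(x['position'],3).tolist(),round(x['p'],2)) for x in cams.mark_of(c,t)][:5])
    for t in ['carton','tray','keeper']:
        for m in cams.masks_of(c,t)[:5]:
            cs,_=cv2.findContours(m['mask'].astype(np.uint8),0,2);k=max(cs,key=cv2.contourArea)
            b=cv2.boxPoints(cv2.minAreaRect(k));g={'carton':.02,'tray':.036,'keeper':.05}[t]
            print(t,round(m['p'],2),np.mean(b,0).round(),[ray(d,q,g)[:2].round(3).tolist() for q in b],np.median(im[m['mask']],0))
E
```

```text
top carton [([0.379, -0.239, 0.003], 0.74), ([0.368, 0.084, 0.0], 0.7), ([0.484, -0.209, 0.003], 0.65), ([0.649, -0.006, 0.005], 0.55), ([0.511, -0.316, 0.006], 0.53)]
top tray [([0.492, -0.038, 0.0], 0.98), ([0.649, -0.004, 0.003], 0.33)]
top tray_tab [([0.47, -0.095, 0.076], 0.58)]
top keeper [([0.538, 0.268, 0.002], 0.9), ([0.648, -0.004, 0.003], 0.43)]
top cover_grip [([0.541, 0.321, 0.082], 0.65)]
top fish_tin [([0.655, -0.137, -0.004], 0.66)]
top tall_tin [([0.649, -0.003, 0.002], 0.85), ([0.492, -0.038, 0.002], 0.34)]
carton 0.7 [233. 241.] [[0.359, 0.115], [0.395, 0.111], [0.388, 0.055], [0.352, 0.059]] [  0. 169. 255.]
carton 0.67 [338. 204.] [[0.47, -0.175], [0.506, -0.182], [0.496, -0.24], [0.459, -0.233]] [ 86.   93.5 114. ]
carton 0.66 [347. 240.] [[0.369, -0.202], [0.418, -0.234], [0.397, -0.267], [0.348, -0.236]] [249. 129.  63.]
carton 0.56 [374. 194.] [[0.511, -0.272], [0.547, -0.289], [0.52, -0.345], [0.484, -0.328]] [  0. 163. 254.]
tray 0.59 [278. 200.] [[0.461, 0.041], [0.561, 0.013], [0.524, -0.118], [0.424, -0.09]] [139. 194. 231.]
keeper 0.56 [168. 182.] [[0.4
[... 501 characters left out ...]
0.0], 0.94)]
scene tall_tin [([0.649, -0.006, 0.0], 0.61)]
carton 0.66 [199. 205.] [[0.334, 0.096], [0.393, 0.128], [0.383, 0.054], [0.326, 0.026]] [ 24. 148. 252.]
carton 0.63 [347. 229.] [[0.479, -0.286], [0.548, -0.277], [0.51, -0.35], [0.446, -0.356]] [ 25. 133. 241.]
carton 0.53 [308. 222.] [[0.438, -0.194], [0.505, -0.173], [0.49, -0.243], [0.426, -0.26]] [72. 81. 96.]
carton 0.51 [298. 240.] [[0.368, -0.204], [0.423, -0.247], [0.367, -0.284], [0.315, -0.242]] [197. 108.  45.]
tray 0.66 [261. 199.] [[0.465, 0.036], [0.643, -0.001], [0.477, -0.15], [0.332, -0.108]] [ 85. 121. 149.]
keeper 0.86 [192. 166.] [[0.404, 0.351], [0.656, 0.547], [0.597, 0.102], [0.386, -0.007]] [ 86. 123. 152.]
```

View pics/scene1.png

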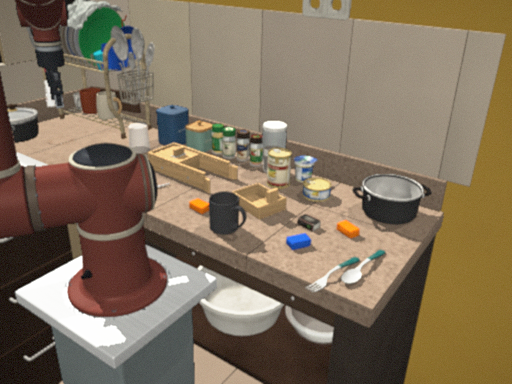

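The scene view agrees: the dark carton is at (308,222), the tray at (261,199), and the keeper at (192,166) with its cover at the rear. Next I'll work out the first move, to above the carton.

```bash
python3 - <<'E'
from h import *
print(r.tips_ahead)
need([.481,-.210,.19],np.radians(-10.7))
E
```

```text
0.019
row [-1.3106, -1.5006, 0.1508, -0.0, 0.0, 0.2067] mm [-524.3 -600.2   60.3] deg [-0.   0.  74.4] q6 -0.12
```

```bash
python3 -m handwheel '[[[-0.082,-0.094,0.009,0,0,0],[-0.164,-0.188,0.019,0,0,0],[-0.246,-0.281,0.028,0,0,0],[-0.328,-0.375,0.038,0,0,0],[-0.41,-0.469,0.047,0,0,0]]]' 1 40
python3 -m handwheel '[[[-0.082,-0.094,0.009,0,0,0],[-0.164,-0.188,0.019,0,0,0],[-0.246,-0.281,0.028,0,0,0],[-0.328,-0.375,0.038,0,0,0],[-0.41,-0.469,0.047,0,0,0]]]'
python3 -c "
from h import *
need([.481,-.210,.19],np.radians(-10.7))"
```

```text
time_s: 1.85
ee_pos: [0.3408, 0.3179, 0.2314]
tcp_rot: [0.713, 3.059, 0.0]
ft_force: [1.4, -1.3, 0.6]
grip_width: 0.0855
gripper_force: 0.0
time_s: 2.35
ee_pos: [0.4048, 0.0769, 0.213]
tcp_rot: [0.714, 3.058, 0.001]
ft_force: [0.2, -0.3, 1.0]
grip_width: 0.0856
gripper_force: 0.0
row [-0.4883, -0.5589, 0.0577, 0.0002, 0.0001, 0.2067] mm [-195.3 -223.6   23.1] deg [ 0.1  0.  74.4] q6 -1.11
```

```bash
python3 -m handwheel '[[[-0.082,-0.094,0.009,0,0,0.023],[-0.164,-0.188,0.019,0,0,0.046],[-0.246,-0.281,0.028,0,0,0.069],[-0.328,-0.375,0.038,0,0,0.092],[-0.41,-0.469,0.047,0,0,0.115]]]'
python3 -c "
from h import *
need([.481,-.210,.19],np.radians(-10.7))"
```

```text
time_s: 2.85
ee_pos: [0.4688, -0.1642, 0.1941]
tcp_rot: [1.758, 2.603, 0.001]
ft_force: [1.4, 0.6, -0.5]
grip_width: 0.0852
gripper_force: 0.0
row [-0.1177, -0.0144, 0.0102, 0.0002, 0.0001, 0.0906] mm [-47.1  -5.8   4.1] deg [ 0.1  0.  32.6] q6 -0.87
```

```bash
python3 -m handwheel '[[[-0.06,-0.007,0.005,0,0,0.0225],[-0.118,-0.014,0.01,0,0,0.045],[-0.118,-0.014,0.01,0,0,0.068],[-0.118,-0.014,0.01,0,0,0.0906],[-0.118,-0.014,0.01,0,0,0.0906]]]'
cat > look.py <<'E'
from h import *
import sys
d=cams.camera('wrist');cv2.imwrite(sys.argv[1],d['image'])
for t in sys.argv[2:]:
    print(t,[(np.round(x['position'],4).tolist(),round(x['p'],2)) for x in cams.mark_of('wrist',t)][:5])
    for m in cams.masks_of('wrist',t)[:5]:
        cs,_=cv2.findContours(m['mask'].astype(np.uint8),0,2);k=max(cs,key=cv2.contourArea)
        b=cv2.boxPoints(cv2.minAreaRect(k));g={'carton':.02,'tray':.036,'keeper':.05,'tray_tab':.076,'cover_grip':.0785}[t]
        print(' ',round(m['p'],2),np.mean(b,0).round(),[ray(d,q,g,True)[:2].round(4).tolist() for q in b],np.median(d['image'][m['mask']],0))
E
python3 look.py pics/w1.png carton tray tray_tab
```

```text
time_s: 3.35
ee_pos: [0.4813, -0.208, 0.1899]
tcp_rot: [-2.412, -2.013, 0.0]
ft_force: [-0.5, -0.5, -0.5]
grip_width: 0.0852
gripper_force: 0.0
carton [([0.5122, -0.3084, -0.0002], 0.96), ([0.3753, -0.2375, -0.0004], 0.71), ([0.4769, -0.2077, -0.0008], 0.63)]
  0.77 [252. 174.] [[0.4685, -0.1778], [0.5009, -0.1837], [0.4913, -0.2414], [0.4571, -0.2352]] [65. 69. 73.]
  0.74 [296. 251.] [[0.4817, -0.3282], [0.5061, -0.2687], [0.5409, -0.2872], [0.5186, -0.35]] [ 10. 149. 246.]
  0.72 [170. 212.] [[0.3439, -0.2378], [0.3698, -0.2035], [0.4188, -0.233], [0.3957, -0.2685]] [236. 114.  31.]
tray [([0.4887, -0.0381, 0.0011], 0.9), ([0.4716, -0.0934, 0.0819], 0.57)]
tray_tab [([0.4713, -0.0914, 0.0801], 0.69)]
```

View pics/w1.png

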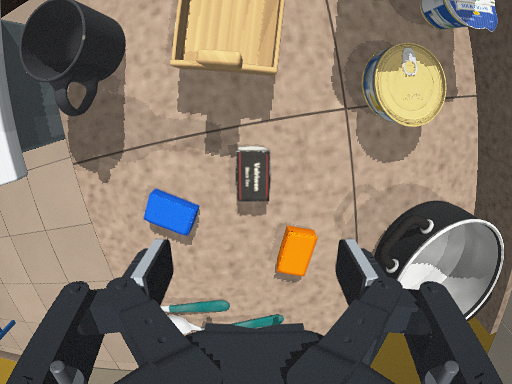

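The wrist view shows the dark carton at (253,174), with the tray and tab above it at (220,60). I'll descend on the carton.

```bash
python3 -c "
from h import *
need([.4797,-.2095,.024],np.radians(-10.5))"
```

```text
row [-0.0056, -0.0033, 0.415, 0.0, 0.0, 0.0007] mm [ -2.2  -1.3 166. ] deg [0.  0.  0.3] q6 -0.37
```

```bash
python3 -m handwheel '[[[-0.0056,-0.0033,0.11,0,0,0],[-0.0056,-0.0033,0.22,0,0,0],[-0.0056,-0.0033,0.33,0,0,0],[-0.0056,-0.0033,0.39,0,0,0],[-0.0056,-0.0033,0.415,0,0,0]]]'
python3 -m handwheel '[[[0,0,0,0,0,0],[0,0,0,0,0,0],[0,0,0,0,0,0],[0,0,0,0,0,0],[0,0,0,0,0,0]]]' -1 40
python3 -m handwheel '[[[0,0,0,0,0,0],[0,0,0,0,0,0],[0,0,0,0,0,0],[0,0,0,0,0,0]]]'
```

```text
time_s: 4.2
ee_pos: [0.4775, -0.2083, 0.0206]
tcp_rot: [-2.407, -2.01, 0.003]
ft_force: [-0.3, -0.1, -0.3]
grip_width: 0.0853
gripper_force: 0.0
time_s: 4.7
ee_pos: [0.4813, -0.2107, 0.0263]
tcp_rot: [2.409, 2.01, 0.002]
ft_force: [-0.3, 0.2, 7.0]
grip_width: 0.0358
gripper_force: 42.3
time_s: 5.1
ee_pos: [0.4814, -0.2107, 0.0263]
tcp_rot: [2.409, 2.01, 0.002]
ft_force: [-0.5, 1.1, 6.1]
grip_width: 0.0358
gripper_force: 42.4
```

```bash
python3 -m handwheel '[[[0,0,-0.05,0,0,0],[0,0,-0.15,0,0,0],[0,0,-0.25,0,0,0],[0,0,-0.26,0,0,0],[0,0,-0.26,0,0,0]]]'
python3 look.py pics/w2.png tray tray_tab
python3 -c "
from h import *
need([.494,-.024,.13],np.radians(-16))"
```

```text
time_s: 5.6
ee_pos: [0.4807, -0.2103, 0.1302]
tcp_rot: [2.409, 2.01, 0.002]
ft_force: [-1.2, 0.2, -0.0]
grip_width: 0.0357
gripper_force: 41.6
tray []
  0.66 [218.  29.] [[0.4222, -0.0893], [0.4351, -0.035], [0.5329, -0.0666], [0.5196, -0.1184]] [141. 206. 235.]
tray_tab [([0.4705, -0.0937, 0.076], 0.75)]
  0.86 [218.  29.] [[0.4349, -0.0969], [0.4455, -0.0526], [0.5259, -0.0789], [0.5149, -0.1211]] [142. 206. 235.]
row [0.462, -0.0447, -0.0096, -0.0006, -0.0002, 0.0158] mm [184.8 -17.9  -3.8] deg [-0.2 -0.1  5.7] q6 -0.37
```

View pics/w2.png

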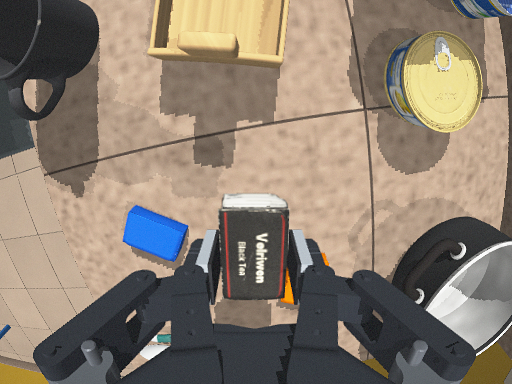

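The carton is held squarely in the jaws at (255,245), and the tray's end panel lies along (150,50)-(283,65). I'll carry the carton over the tray.

```bash
python3 -m handwheel '[[[0.1,-0.01,-0.01,0,0,0.004],[0.22,-0.02,-0.01,0,0,0.008],[0.34,-0.033,-0.01,0,0,0.012],[0.44,-0.042,-0.01,0,0,0.0158],[0.462,-0.0447,-0.01,0,0,0.0158]]]'
python3 -c "
from h import *
need([.494,-.024,.033],np.radians(-16))"
python3 look.py pics/w3.png tray tray_tab
```

```text
time_s: 6.35
ee_pos: [0.4942, -0.0213, 0.1305]
tcp_rot: [-2.503, -1.894, 0.002]
ft_force: [-0.6, -0.9, -1.2]
grip_width: 0.0358
gripper_force: 41.6
row [-0.0067, 0.0021, 0.2437, -0.0004, -0.0001, 0.0006] mm [-2.7  0.9 97.5] deg [-0.2 -0.   0.2] q6 0.08
tray [([0.488, -0.0416, 0.0006], 0.73), ([0.6498, -0.001, -0.0029], 0.59)]
  0.62 [255. 184.] [[0.4616, 0.043], [0.5565, 0.0163], [0.5381, -0.0715], [0.4316, -0.0416]] [106. 151. 184.]
tray_tab []
  0.84 [256. 184.] [[0.4711, 0.044], [0.549, 0.0237], [0.5355, -0.0473], [0.4481, -0.0247]] [106. 151. 183.]
```

View pics/w3.png

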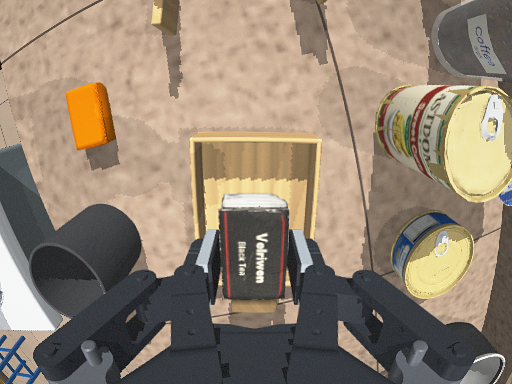

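The carton is centred over the tray, whose far wall is at row 135 and side walls at columns 195 and 315. I'll lower it.

```bash
python3 -m handwheel '[[[-0.003,0.001,0.08,0,0,0],[-0.006,0.002,0.17,0,0,0],[-0.006,0.002,0.22,0,0,0],[-0.006,0.002,0.242,0,0,0],[-0.006,0.002,0.244,0,0,0]]]'
python3 -m handwheel '[[[0,0,0,0,0,0],[0,0,0,0,0,0],[0,0,0.004,0,0,0],[0,0,0.006,0,0,0]]]'
```

```text
time_s: 7.1
ee_pos: [0.4943, -0.028, 0.0331]
tcp_rot: [-2.509, -1.888, 0.003]
ft_force: [-0.1, 0.1, -0.4]
grip_width: 0.0356
gripper_force: 41.6
time_s: 7.5
ee_pos: [0.4958, -0.0273, 0.0327]
tcp_rot: [2.508, 1.89, 0.002]
ft_force: [-0.0, -0.1, 0.2]
grip_width: 0.036
gripper_force: 41.6
```

```bash
python3 -m handwheel '[[[0,0,0.004,0,0,0],[0,0,0.006,0,0,0],[0,0,0.006,0,0,0]]]'
python3 -m handwheel '[[[0,0,0,0,0,0],[0,0,0,0,0,0],[0,0,0,0,0,0],[0,0,0,0,0,0]]]' 0.2
python3 -m handwheel '[[[0,0,-0.05,0,0,0],[0,0,-0.15,0,0,0],[0,0,-0.25,0,0,0],[0,0,-0.35,0,0,0],[0,0,-0.35,0,0,0]]]'
python3 look.py pics/w4.png carton tray tray_tab; python3 -c "
from h import *
cams.camera('top');cams.camera('scene')
for c in ['top','scene']:
  for t in ['tray','tray_tab','keeper','cover_grip']: print(c,t,[(np.round(x['position'],4).tolist(),round(x['p'],2)) for x in cams.mark_of(c,t)][:2])
need([.4715,-.0935,.17],np.radians(-16))"
```

```text
time_s: 7.8
ee_pos: [0.4955, -0.0271, 0.0304]
tcp_rot: [2.509, 1.891, -0.0]
ft_force: [-2.3, 1.3, 4.7]
grip_width: 0.0358
gripper_force: 42.2
time_s: 8.2
ee_pos: [0.495, -0.0271, 0.0293]
tcp_rot: [-2.509, -1.891, 0.0]
ft_force: [-0.9, -0.3, 0.2]
grip_width: 0.0518
gripper_force: 0.0
time_s: 8.7
ee_pos: [0.4991, -0.0279, 0.1767]
tcp_rot: [2.501, 1.885, 0.013]
ft_force: [0.9, 0.0, 0.7]
grip_width: 0.0514
gripper_force: 0.0
carton [([0.3681, 0.0892, -0.0036], 0.9), ([0.4926, -0.0267, 0.0077], 0.73)]
  0.77 [248. 176.] [[0.4862, 0.0068], [0.5202, -0.003], [0.5043, -0.0611], [0.4684, -0.0507]] [68. 72. 76.]
  0.62 [103. 108.] [[0.3548, 0.1179], [0.3982, 0.1073], [0.3909, 0.0517], [0.3466, 0.0596]] [ 10. 139. 244.]
tray []
  0.97 [245. 198.] [[0.461, 0.0413], [0.5556, 0.0137], [0.5197, -0.1426], [0.4058, -0.1099]] [119. 171. 209.]
tray_tab [([0.4713, -0.0943, 0.0776], 0.94)]
  0.56 [246. 198.] [[0.4698, 0.0422], [0.5509, 0.0185], [0.5205, -0.1142], [0.4229, -0.0862]] [119. 170. 208.]
top tray [([0.6485, -0.0033, 0.0053], 0.63), ([0.4943, -0.0371, 0.0009], 0.55)]
top tray_tab []
top keeper [([0.5396, 0.2696, 0.0025], 0.76)]
top cover_grip [([0.5389, 0.3237, 0.0799], 0.91)]
scene tray [([0.4867, -0.0362, -0.0047], 0.55)]
scene tray_tab [([0.4689, -0.0978, 0.0737], 0.56)]
scene keeper [([0.5346, 0.2735, -0.0015], 0.8)]
scene cover_grip [([0.5391, 0.3218, 0.0752], 0.59)]
row [-0.1757, -0.0113, -0.0012, -0.0, 0.0, 0.0] mm [-70.3  -4.5  -0.5] deg [-0.  0.  0.] q6 0.07
```

View pics/w4.png

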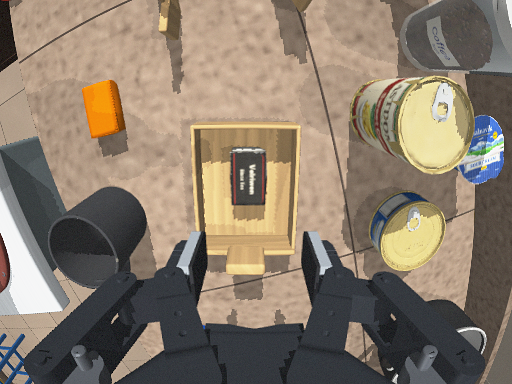

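The carton lies flat and free in the tray at (248,176), and the tab is at (246,258). I'll go to the tab and grip it across its width.

```bash
python3 -m handwheel '[[[-0.09,-0.006,0,0,0,0],[-0.17,-0.01,0,0,0,0],[-0.174,-0.011,0,0,0,0],[-0.174,-0.011,0,0,0,0],[-0.174,-0.011,0,0,0,0]]]' 0.5
python3 -c "
from h import *
need([.4713,-.0940,.067],np.radians(-16))"
```

```text
time_s: 10.05
ee_pos: [0.472, -0.0924, 0.1696]
tcp_rot: [-2.508, -1.891, -0.001]
ft_force: [-0.8, 0.1, 0.0]
grip_width: 0.064
gripper_force: 0.0
row [-0.0044, -0.0006, 0.2564, 0.0, -0.0001, 0.0001] mm [ -1.8  -0.2 102.6] deg [ 0. -0.  0.] q6 -0.07
```

```bash
python3 -m handwheel '[[[-0.004,0,0.08,0,0,0],[-0.004,0,0.17,0,0,0],[-0.004,0,0.24,0,0,0],[-0.004,0,0.256,0,0,0],[-0.004,0,0.256,0,0,0]]]'
python3 -m handwheel '[[[0,0,0,0,0,0],[0,0,0,0,0,0],[0,0,0,0,0,0],[0,0,0,0,0,0],[0,0,0,0,0,0]]]' -1 70
python3 -c "
from h import *
k=np.array([.538,.271]);a=np.radians(-2.5)
y=np.array([-np.sin(a),np.cos(a)])
print('home tab',k-y*.114,'premouth tab',k-y*.285)
p=k-y*.285
need([*p,r.get_state()['ee_pos'][2]],a)"
```

```text
time_s: 10.55
ee_pos: [0.4708, -0.0935, 0.0662]
tcp_rot: [-2.506, -1.891, 0.002]
ft_force: [-0.0, -0.6, -0.3]
grip_width: 0.0635
gripper_force: 0.0
time_s: 11.05
ee_pos: [0.4731, -0.0949, 0.0696]
tcp_rot: [2.506, 1.889, 0.004]
ft_force: [0.8, 1.1, 6.8]
grip_width: 0.0349
gripper_force: 70.7
home tab [0.53302739 0.1571085 ] premouth tab [ 0.52556847 -0.01372874]
row [0.2313, 0.0701, 0.0003, 0.0007, 0.0001, -0.0375] mm [92.5 28.   0.1] deg [  0.2   0.  -13.5] q6 -0.07
```

```bash
python3 -m handwheel '[[[0.02,0.006,-0.005,0,0,-0.004],[0.05,0.015,-0.005,0,0,-0.01],[0.09,0.027,-0.005,0,0,-0.016],[0.13,0.04,-0.005,0,0,-0.022],[0.16,0.05,-0.005,0,0,-0.028]]]'
python3 -m handwheel '[[[0.02,0.006,0,0,0,-0.004],[0.045,0.013,0,0,0,-0.007],[0.071,0.02,0,0,0,-0.0095],[0.071,0.02,0,0,0,-0.0095]]]'
python3 look.py pics/w5.png tray keeper tray_tab cover_grip
```

```text
time_s: 11.55
ee_pos: [0.5093, -0.0376, 0.0696]
tcp_rot: [2.328, 2.107, 0.0]
ft_force: [-1.6, -3.2, 3.2]
grip_width: 0.0347
gripper_force: 70.4
time_s: 11.95
ee_pos: [0.5201, -0.0093, 0.0696]
tcp_rot: [-2.268, -2.174, -0.004]
ft_force: [2.6, 4.4, 3.8]
grip_width: 0.0348
gripper_force: 70.5
tray []
  0.78 [254. 144.] [[0.476, 0.1196], [0.5755, 0.1156], [0.5803, -0.0473], [0.4579, -0.0421]] [110. 157. 192.]
keeper [([0.5192, -0.0093, 0.0806], 0.74)]
  0.91 [368.  12.] [[0.5707, 0.1174], [0.5947, 0.1203], [0.5936, 0.1072], [0.5699, 0.1049]] [ 68.  95. 114.]
tray_tab []
  0.92 [254. 145.] [[0.488, 0.1061], [0.5622, 0.1031], [0.5658, -0.018], [0.4745, -0.0141]] [109. 157. 192.]
cover_grip []
```

View pics/w5.png

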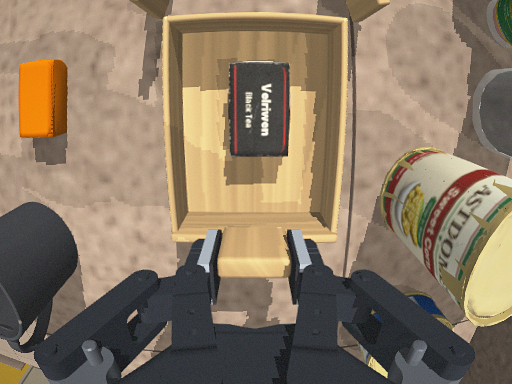

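```bash
python3 - <<'E'
from h import *
d=cams.camera('top');im=d['image'];w=cv2.imread('pics/w5.png')
A=cv2.resize(im[145:220,108:308],(800,300),interpolation=2)
B=cv2.resize(w[0:50,120:400],(800,143),interpolation=2)
cv2.imwrite('pics/comp.png',np.vstack([A,B]))
s=r.get_state();print(s['ee_pos'],Ro.from_rotvec(s['tcp_rot']).as_matrix()[:,1])
E
```

```text
[ 0.51948    -0.01058444  0.06956158] [ 0.99903571 -0.04389     0.00114656]
```

View pics/comp.png

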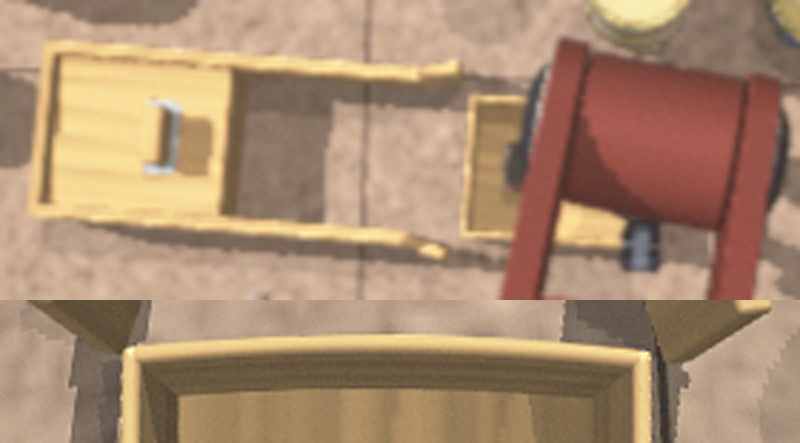

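```bash
python3 - <<'E'
from h import *
d=cams.camera('top')
f=lambda u,v,z:ray(d,(108+u/4-.375,145+v/4-.375),z)[:2]
def yaw(a,b): v=b-a; return np.degrees(np.arctan2(-v[0],v[1]))
P={'UL':(47,40,.058),'UR':(420,72,.058),'LL':(33,212,.058),'LR':(405,236,.058)}
Q={k:f(*v) for k,v in P.items()};print({k:v.round(4) for k,v in Q.items()})
print(yaw(Q['UR'],Q['UL']),yaw(Q['LR'],Q['LL']))
v=Q['UL']-Q['LL'];print(np.degrees(np.arctan2(v[1],v[0])),np.linalg.norm(v))
t=f(470,97,.036)-f(463,235,.036);print('tray',np.degrees(np.arctan2(t[1],t[0])),np.linalg.norm(t),(f(470,97,.036)+f(463,235,.036))/2)
# flare tips from above
print(f(460,65,.058),f(440,252,.058))
w={'K':0};dw=cams.camera('wrist')
g=lambda u,v,z:ray(dw,(120+u*280/800,v*50/143),z,True)[:2].round(4)
print('wrist flare inner top row',g(128,352-300,.058) , g(680,362-300,.058),'tray front',g(125,348-300,.036),g(650,352-300,.036))
E
```

```text
{'UL': array([0.6061, 0.4026]), 'UR': array([0.5891, 0.1442]), 'LL': array([0.4871, 0.4075]), 'LR': array([0.4762, 0.1513])}
-3.7536419403353207 -2.438486124175272
-2.3552801164163166 0.11901646747367722
tray -1.4006425775215696 0.09684706294081634 [0.52665949 0.1126808 ]
[0.59449489 0.11679992] [0.46582681 0.12708245]
wrist flare inner top row [0.4836 0.1073] [0.5729 0.1026] tray front [0.4766 0.1148] [0.5751 0.11  ]
```

```bash
python3 -c "
from h import *
z=r.get_state()['ee_pos'][2];a=np.radians(-3)
need([.5247,-.0106,z],a)
need([.5263,.02,z],a);need([.5334,.156,z],a)"
```

```text
row [0.0006, 0.0129, 0.0, 0.0002, -0.0002, 0.0013] mm [0.2 5.2 0. ] deg [ 0.1 -0.1  0.5] q6 -0.12
row [0.0772, 0.0136, 0.0001, 0.0002, -0.0002, 0.0013] mm [30.9  5.4  0.1] deg [ 0.1 -0.1  0.5] q6 -0.12
row [0.4176, 0.0164, 0.0006, 0.0002, -0.0002, 0.0013] mm [167.    6.5   0.3] deg [ 0.1 -0.1  0.5] q6 -0.12
```

```bash
python3 -m handwheel '[[[0.005,0.007,0,0,0,0.001],[0.02,0.013,0,0,0,0.0013],[0.04,0.0135,0,0,0,0.0013],[0.06,0.0135,0,0,0,0.0013],[0.077,0.0136,0,0,0,0.0013]]]'
python3 -m handwheel '[[[0.015,0,0,0,0,0],[0.03,0,0,0,0,0],[0.045,0,0,0,0,0],[0.06,0,0,0,0,0],[0.06,0,0,0,0,0]]]'
python3 look.py pics/w6.png tray tray_tab
```

```text
time_s: 13.05
ee_pos: [0.5261, 0.0178, 0.0696]
tcp_rot: [2.277, 2.16, -0.004]
ft_force: [-0.3, -4.3, 5.0]
grip_width: 0.0349
gripper_force: 70.8
time_s: 13.55
ee_pos: [0.5213, 0.0303, 0.0694]
tcp_rot: [2.267, 2.161, -0.056]
ft_force: [-27.2, -48.7, 26.3]
grip_width: 0.0346
gripper_force: 73.3
tray []
tray_tab [([0.5177, 0.0315, 0.0779], 0.59)]
  0.78 [258. 145.] [[0.4702, 0.0281], [0.496, 0.1487], [0.5698, 0.1396], [0.5649, 0.0154]] [110. 157. 192.]
  0.18 [151.  35.] [[0.4735, 0.1233], [0.4775, 0.1549], [0.4978, 0.1492], [0.494, 0.119]] [ 72. 101. 121.]
```

View pics/w6.png

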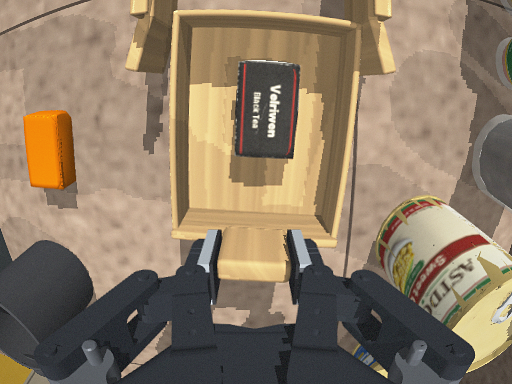

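The tray's front right corner jammed near the throat at (362,22). The tray has also twisted in the grip. I'll back out and measure.

```bash
python3 -m handwheel '[[[-0.02,0,0,0,0,0],[-0.04,0,0,0,0,0],[-0.06,0,0,0,0,0],[-0.06,0,0,0,0,0]]]'
python3 - <<'E'
from h import *
s=r.get_state();print(Ro.from_rotvec(s['tcp_rot']).as_matrix()[:,1])
d=cams.camera('wrist');im=d['image'];cv2.imwrite('pics/w7.png',im)
np.savez('w7.npz',K=d['K'],R=d['R'],t=d['t'])
A=cv2.resize(im[0:70,110:410],(800,187),interpolation=2)
B=cv2.resize(cv2.imread('pics/w6.png')[0:100,110:410],(800,267),interpolation=2)
cv2.imwrite('pics/comp2.png',np.vstack([A,B]))
E
```

```text
time_s: 14.2
ee_pos: [0.5234, 0.0194, 0.0693]
tcp_rot: [-2.273, -2.16, 0.007]
ft_force: [-8.4, 3.5, 14.4]
grip_width: 0.0345
gripper_force: 71.5
[ 0.99868402 -0.05074344 -0.00743867]
```

View pics/comp2.png

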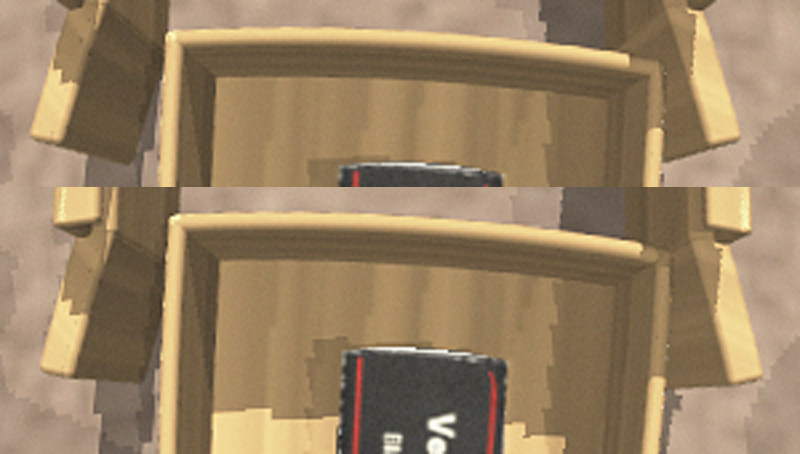

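The crops show the flare tips' inner top corners at about (62,142) and (708,143) in the upper crop. The tray front runs from (172,33) to (660,65), so it is twisted and too far right. I'll work out the offsets.

```bash
python3 - <<'E'
from h import *
d=dict(np.load('w7.npz'))
g=lambda u,v,z:ray(d,(110+u*.375-.3,v*.375-.3),z,True)[:2].round(4)
for z in (.046,.058): print('tips',z,g(62,142,z),g(708,143,z),'outer',g(30,135,z),g(740,137,z))
print('inner-bottom at z0',g(132,163,0),g(665,162,0))
print('tray front',g(168,32,.036),g(662,65,.036))
k=r.get_state()['ee_pos'];print(k)
E
```

```text
tips 0.046 [0.4664 0.1253] [0.59   0.1188] outer [0.4596 0.128 ] [0.597  0.1205]
tips 0.058 [0.4715 0.123 ] [0.585 0.117] outer [0.4652 0.1255] [0.5914 0.1186]
inner-bottom at z0 [0.4658 0.1258] [0.5973 0.12  ]
tray front [0.4862 0.1473] [0.585  0.1364]
[0.52336693 0.01943957 0.06930674]
```

```bash
python3 -m handwheel '[[[-0.018,0,0,0,0,0],[-0.036,0,0,0,0,0],[-0.036,0,0,0,0,0]]]'
python3 -m handwheel '[[[0,0,0,0,0,0],[0,0,-0.004,0,0,0],[0,0,-0.008,0,0,0]]]' 0.05
python3 -m handwheel '[[[0,0,0,0,0,0],[0,0,0,0,0,0],[0,0,0,0,0,0],[0,0,0,0,0,0]]]' -1 120
cat > front.py <<'E'
from h import *
d=cams.camera('wrist');im=d['image'];s=r.get_state()
a=Ro.from_rotvec(s['tcp_rot']).as_matrix()[:,1]
print('tool',s['ee_pos'].round(4),'yaw',np.degrees(np.arctan2(a[1],a[0])).round(2),s['ft_force'].round(1))
best=None
# fit tray yaw: mask outline -> ground points at rim height, front edge line
for t in ('tray','tray_tab'):
    for m in cams.masks_of('wrist',t)[:1]:
        cs,_=cv2.findContours(m['mask'].astype(np.uint8),0,1);k=max(cs,key=cv2.contourArea)[:,0]
        P=np.array([ray(d,q,.036,True)[:2] for q in k if q[1]<225])
        c=s['ee_pos'][:2]
        F=P[P[:,1]>P[:,1].max()-.02]; F=F[np.abs(F[:,0]-F[:,0].mean())<.035]
        vx,vy,x0,y0=cv2.fitLine(F.astype(np.float32),cv2.DIST_HUBER,0,.001,.001).ravel()
        ang=np.arctan2(vy,vx);ang=(ang+np.pi/2)%np.pi-np.pi/2
        n=np.array([-np.sin(ang),np.cos(ang)]);e=np.array([np.cos(ang),np.sin(ang)])
        al=P@e;print(t,round(m['p'],2),'front yaw',np.degrees(ang).round(2),'edge y',y0.round(4),'lat extent',np.percentile(al,[1,99]).round(4))
        S=(P-c)@np.array([0,1]);
        for side in (-1,1):
            Q=P[(S>.03)&(S<.11)&((al-np.median(al))*side>.035)]
            if len(Q)>8:
                vx,vy,x1,y1=cv2.fitLine(Q.astype(np.float32),cv2.DIST_HUBER,0,.001,.001).ravel();print('  side',side,'yaw',np.degrees(-np.arctan(vx/vy)).round(2),'x at',(x1+vx/vy*(np.array([.05,.12])-y1)).round(4))
E
python3 front.py
```

```text
time_s: 14.55
ee_pos: [0.5244, 0.0048, 0.0694]
tcp_rot: [-2.278, -2.16, 0.002]
ft_force: [0.6, 2.8, 7.2]
grip_width: 0.0344
gripper_force: 70.7
time_s: 14.85
ee_pos: [0.5241, 0.0049, 0.0713]
tcp_rot: [-2.277, -2.162, 0.003]
ft_force: [0.8, -0.1, 0.2]
grip_width: 0.0447
gripper_force: 0.0
time_s: 15.25
ee_pos: [0.525, 0.0049, 0.0727]
tcp_rot: [2.278, 2.164, -0.001]
ft_force: [-3.1, -1.3, 6.0]
grip_width: 0.0332
gripper_force: 119.8
tool [0.525  0.0049 0.0726] yaw -2.94 [-2.5 -0.9  4.6]
tray 0.58 front yaw -6.47 edge y 0.1266 lat extent [0.4712 0.571 ]
  side -1 yaw -6.63 x at [0.4803 0.4885]
  side 1 yaw -6.62 x at [0.5799 0.588 ]
tray_tab 0.94 front yaw -6.49 edge y 0.1269 lat extent [0.471  0.5709]
  side -1 yaw -6.39 x at [0.4805 0.4884]
  side 1 yaw -6.73 x at [0.5797 0.588 ]
```

```bash
python3 -m handwheel '[[[0,-0.004,-0.002,0,0,-0.005],[0,-0.0075,-0.002,0,0,-0.0097],[0,-0.0075,-0.002,0,0,-0.0097],[0,-0.0075,-0.002,0,0,-0.0097]]]'
python3 front.py
```

```text
time_s: 15.8
ee_pos: [0.5218, 0.0054, 0.0727]
tcp_rot: [-2.211, -2.231, 0.0]
ft_force: [0.3, 1.0, -1.3]
grip_width: 0.0334
gripper_force: 119.5
tool [0.5218 0.0055 0.0727] yaw 0.52 [ 0.1 -0.  -1.7]
tray 0.88 front yaw -2.68 edge y 0.1268 lat extent [0.4717 0.5711]
  side -1 yaw -2.9 x at [0.475  0.4785]
  side 1 yaw -2.78 x at [0.5736 0.577 ]
tray_tab 0.78 front yaw -3.06 edge y 0.1278 lat extent [0.471  0.5706]
  side -1 yaw -2.85 x at [0.4751 0.4786]
  side 1 yaw -3.12 x at [0.5736 0.5774]
```

```bash
python3 -m handwheel '[[[0.02,0.0012,0,0,0,0],[0.04,0.0025,0,0,0,0],[0.06,0.0037,0,0,0,0],[0.075,0.0046,0,0,0,0],[0.075,0.0046,0,0,0,0]]]'
python3 front.py
```

```text
time_s: 16.45
ee_pos: [0.5235, 0.0365, 0.0729]
tcp_rot: [-2.209, -2.233, -0.0]
ft_force: [-0.4, 0.2, -3.1]
grip_width: 0.0336
gripper_force: 119.4
tool [0.5235 0.0361 0.0729] yaw 0.59 [ 0.7  0.9 -3.1]
tray 0.8 front yaw -3.06 edge y 0.1579 lat extent [0.4705 0.5707]
  side -1 yaw -3.18 x at [0.4744 0.4783]
  side 1 yaw -3.07 x at [0.5737 0.5774]
tray_tab 0.96 front yaw -2.49 edge y 0.1583 lat extent [0.4722 0.5718]
  side -1 yaw -2.99 x at [0.475  0.4786]
  side 1 yaw -2.67 x at [0.5739 0.5771]
```

Past the throat with no side force, so I'll push on.

```bash
python3 -m handwheel '[[[0.025,0.0015,0,0,0,0],[0.05,0.003,0,0,0,0],[0.075,0.0045,0,0,0,0],[0.1,0.006,0,0,0,0],[0.1,0.006,0,0,0,0]]]'
python3 front.py|head -1
```

```text
time_s: 17.1
ee_pos: [0.5256, 0.0769, 0.073]
tcp_rot: [-2.209, -2.233, -0.001]
ft_force: [-0.4, -0.6, -3.0]
grip_width: 0.0333
gripper_force: 119.6
tool [0.5256 0.0764 0.073 ] yaw 0.62 [-0.3  0.7 -3.3]
```

```bash
python3 -m handwheel '[[[0.03,0.0018,0.002,0,0,0],[0.06,0.0037,0.002,0,0,0],[0.09,0.0055,0.002,0,0,0],[0.12,0.0074,0.002,0,0,0],[0.12,0.0074,0.002,0,0,0]]]'
python3 -m handwheel '[[[0.015,0.0009,0,0,0,0],[0.03,0.0018,0,0,0,0],[0.045,0.0028,0,0,0,0],[0.055,0.0034,0,0,0,0],[0.055,0.0034,0,0,0,0]]]'
python3 front.py|head -1
```

```text
time_s: 17.75
ee_pos: [0.5285, 0.1256, 0.0727]
tcp_rot: [-2.209, -2.233, -0.003]
ft_force: [0.4, 2.2, -0.2]
grip_width: 0.0329
gripper_force: 119.9
time_s: 18.25
ee_pos: [0.5297, 0.1461, 0.0727]
tcp_rot: [-2.211, -2.232, -0.002]
ft_force: [0.6, -0.0, 2.2]
grip_width: 0.0331
gripper_force: 120.3
tool [0.5297 0.1461 0.0727] yaw 0.53 [0.6 2.  2. ]
```

Now the last stretch, slowly, until the stop.

```bash
python3 -m handwheel '[[[0.006,0.0004,0,0,0,0],[0.012,0.0008,0,0,0,0],[0.018,0.0012,0,0,0,0],[0.024,0.0015,0,0,0,0],[0.024,0.0015,0,0,0,0]]]'
python3 -m handwheel '[[[0.004,0,0,0,0,0],[0.008,0,0,0,0,0],[0.012,0,0,0,0,0],[0.012,0,0,0,0,0]]]'
```

```text
time_s: 18.9
ee_pos: [0.5302, 0.1552, 0.0726]
tcp_rot: [2.211, 2.232, 0.001]
ft_force: [-0.5, -2.6, 5.5]
grip_width: 0.0333
gripper_force: 120.5
time_s: 19.3
ee_pos: [0.53, 0.1566, 0.0726]
tcp_rot: [2.207, 2.229, -0.01]
ft_force: [-2.6, -16.8, 9.1]
grip_width: 0.033
gripper_force: 120.9
```

```bash
python3 -m handwheel '[[[0.003,0,0,0,0,0],[0.003,0,0,0,0,0]]]'
python3 -m handwheel '[[[-0.005,0,0,0,0,0],[-0.005,0,0,0,0,0],[-0.005,0,0,0,0,0],[-0.005,0,0,0,0,0]]]' 0.2
python3 -m handwheel '[[[0,0,-0.05,0,0,0],[0,0,-0.15,0,0,0],[0,0,-0.25,0,0,0],[0,0,-0.3,0,0,0],[0,0,-0.3,0,0,0]]]'
python3 look.py pics/w8.png tray_tab cover_grip carton
python3 -c "
from h import *
need([.540,.322,.19],np.radians(87))"
```

```text
time_s: 19.5
ee_pos: [0.53, 0.1566, 0.0727]
tcp_rot: [2.206, 2.228, -0.012]
ft_force: [-2.3, -22.0, 9.4]
grip_width: 0.0332
gripper_force: 120.9
time_s: 19.9
ee_pos: [0.5294, 0.1596, 0.0718]
tcp_rot: [-2.21, -2.232, 0.0]
ft_force: [-0.3, 0.2, -0.2]
grip_width: 0.051
gripper_force: 0.0
time_s: 20.4
ee_pos: [0.5321, 0.1599, 0.1969]
tcp_rot: [2.207, 2.229, 0.011]
ft_force: [-0.1, 0.2, -0.4]
grip_width: 0.0513
gripper_force: 0.0
tray_tab [([0.5251, 0.1546, 0.0793], 0.74)]
  0.86 [255. 126.] [[0.4839, 0.1517], [0.4932, 0.2758], [0.5784, 0.2722], [0.5766, 0.1469]] [ 98. 140. 170.]
cover_grip []
  0.96 [261.  25.] [[0.4884, 0.2764], [0.4904, 0.3267], [0.587, 0.322], [0.5838, 0.2714]] [137. 197. 229.]
  0.37 [254. 126.] [[0.4827, 0.1526], [0.493, 0.2759], [0.5783, 0.2716], [0.5756, 0.1471]] [ 98. 139. 170.]
carton [([0.3698, 0.0879, -0.0019], 0.9), ([0.5359, 0.2253, 0.0085], 0.64)]
  0.87 [120. 228.] [[0.3584, 0.1212], [0.3996, 0.1222], [0.3898, 0.0576], [0.3449, 0.054]] [ 10. 155. 247.]
  0.81 [258. 108.] [[0.5187, 0.2526], [0.5534, 0.2531], [0.5545, 0.1971], [0.5189, 0.1967]] [66. 70. 73.]
row [0.4074, 0.0315, 0.0005, -0.0005, -0.0003, -0.2402] mm [163.   12.6   0.2] deg [ -0.2  -0.1 -86.5] q6 0.15
```

```bash
python3 -m handwheel '[[[0.1,0.008,0,0,0,0.005],[0.2,0.016,0,0,0,0.0098],[0.3,0.024,0,0,0,0.0098],[0.38,0.03,0,0,0,0.0098],[0.38,0.03,0,0,0,0.0098]]]' 0.6
python3 look.py pics/w9.png tray_tab cover_grip
python3 -c "
from h import *
need([.540,.322,.085],np.radians(-3))"
```

```text
time_s: 21.25
ee_pos: [0.5397, 0.3142, 0.1911]
tcp_rot: [-2.274, -2.166, 0.001]
ft_force: [0.1, -0.6, -0.2]
grip_width: 0.0686
gripper_force: 0.0
tray_tab [([0.5282, 0.154, 0.0775], 0.73)]
  0.73 [252. 272.] [[0.4767, 0.1578], [0.4953, 0.2914], [0.5798, 0.2863], [0.5822, 0.1515]] [102. 147. 179.]
cover_grip [([0.5395, 0.3219, 0.0796], 0.74)]
  0.6 [254. 152.] [[0.4868, 0.2926], [0.4969, 0.4003], [0.5902, 0.3959], [0.5901, 0.2878]] [135. 195. 228.]
  0.55 [255. 246.] [[0.5261, 0.2864], [0.5522, 0.2851], [0.5509, 0.234], [0.5226, 0.2354]] [63. 67. 71.]
  0.16 [253. 272.] [[0.4958, 0.2923], [0.5794, 0.2884], [0.5832, 0.1548], [0.4788, 0.1594]] [102. 146. 179.]
row [0.0301, -0.0022, 0.2669, -0.0001, 0.0001, -0.0002] mm [ 12.   -0.9 106.8] deg [-0.   0.  -0.1] q6 0.46
```

```bash
python3 -m handwheel '[[[0.026,-0.002,0.08,0,0,0],[0.026,-0.002,0.16,0,0,0],[0.026,-0.002,0.22,0,0,0],[0.026,-0.002,0.262,0,0,0],[0.026,-0.002,0.262,0,0,0]]]'
python3 -m handwheel '[[[0,0,0,0,0,0],[0,0,0,0,0,0],[0,0,0,0,0,0],[0,0,0,0,0,0],[0,0,0,0,0,0]]]' -1 40
python3 -c "
from h import *
d=r.get_state()['ee_pos'];print(d);a=np.radians(-3)
need([d[0]-.115*.0523,d[1]-.1148,d[2]],a)"
```

```text
time_s: 22.0
ee_pos: [0.5385, 0.3198, 0.0844]
tcp_rot: [-2.279, -2.16, 0.008]
ft_force: [-1.1, -0.6, 0.1]
grip_width: 0.0686
gripper_force: 0.0
time_s: 22.5
ee_pos: [0.5394, 0.3221, 0.09]
tcp_rot: [-2.277, -2.161, 0.002]
ft_force: [-6.7, -1.0, 6.9]
grip_width: 0.0384
gripper_force: 40.3
[0.53938754 0.32212051 0.09002178]
row [-0.2874, -0.0, -0.0001, -0.0004, -0.0001, 0.0] mm [-1.15e+02 -0.00e+00 -1.00e-01] deg [-0.1 -0.   0. ] q6 0.47
```

```bash
python3 -m handwheel '[[[-0.03,-0.002,-0.008,0,0,0],[-0.08,-0.002,-0.008,0,0,0],[-0.13,-0.002,-0.008,0,0,0],[-0.18,-0.002,-0.008,0,0,0],[-0.18,-0.002,-0.008,0,0,0]]]'
python3 -m handwheel '[[[-0.03,0,0,0,0,0],[-0.06,0,0,0,0,0],[-0.085,0,0,0,0,0],[-0.1,0,0,0,0,0],[-0.1,0,0,0,0,0]]]'
python3 -c "
from h import *
print(r.get_state()['ft_force'],r.get_state()['ee_pos'])"
```

```text
time_s: 23.0
ee_pos: [0.5351, 0.2467, 0.0903]
tcp_rot: [2.281, 2.159, -0.004]
ft_force: [-0.3, -1.4, -8.4]
grip_width: 0.038
gripper_force: 43.5
time_s: 23.5
ee_pos: [0.533, 0.2086, 0.0903]
tcp_rot: [2.279, 2.162, -0.003]
ft_force: [-1.0, -1.7, -8.8]
grip_width: 0.0381
gripper_force: 43.4
[-0.97418501 -1.71504092 -8.81458912] [0.53299321 0.20860856 0.09028272]
```

```bash
python3 -m handwheel '[[[-0.005,0,0.004,0,0,0],[-0.01,0,0.004,0,0,0],[-0.015,0,0.004,0,0,0],[-0.015,0,0.004,0,0,0]]]'
python3 -m handwheel '[[[-0.003,0,0,0,0,0],[-0.006,0,0,0,0,0],[-0.009,0,0,0,0,0],[-0.009,0,0,0,0,0]]]'
```

```text
time_s: 23.9
ee_pos: [0.533, 0.208, 0.0902]
tcp_rot: [-2.274, -2.158, -0.01]
ft_force: [-2.8, 14.2, -6.3]
grip_width: 0.0379
gripper_force: 43.7
time_s: 24.3
ee_pos: [0.5329, 0.2077, 0.0902]
tcp_rot: [-2.271, -2.155, -0.02]
ft_force: [-2.0, 26.0, -9.0]
grip_width: 0.0379
gripper_force: 43.3
```

The cover travelled about 115 mm and hit its stop. I'll release, rise and check.

```bash
python3 -m handwheel '[[[0.01,0,0,0,0,0],[0.018,0,0.002,0,0,0]]]'
python3 -m handwheel '[[[0,0,0,0,0,0],[0,0,0,0,0,0],[0,0,0,0,0,0],[0,0,0,0,0,0]]]' 0.5
python3 -m handwheel '[[[0,0,-0.05,0,0,0],[0,0,-0.15,0,0,0],[0,0,-0.27,0,0,0],[0,0,-0.35,0,0,0],[0,0,-0.35,0,0,0]]]'
python3 look.py pics/w10.png tray_tab cover_grip
python3 -c "
from h import *
for c in ['top','scene']:
  cams.camera(c)
  for t in ['tray_tab','keeper','cover_grip','fish_tin','tall_tin']: print(c,t,[(np.round(x['position'],4).tolist(),round(x['p'],2)) for x in cams.mark_of(c,t)][:2])"
```

```text
time_s: 24.5
ee_pos: [0.5331, 0.2089, 0.0901]
tcp_rot: [-2.276, -2.164, 0.001]
ft_force: [-8.6, -1.3, 5.9]
grip_width: 0.0385
gripper_force: 44.8
time_s: 24.9
ee_pos: [0.5344, 0.2073, 0.0894]
tcp_rot: [2.278, 2.161, 0.003]
ft_force: [0.6, 0.5, -0.3]
grip_width: 0.0641
gripper_force: 0.0
time_s: 25.4
ee_pos: [0.5369, 0.2079, 0.2361]
tcp_rot: [2.274, 2.158, 0.018]
ft_force: [0.5, -0.1, 0.3]
grip_width: 0.0642
gripper_force: 0.0
tray_tab []
  0.68 [248. 218.] [[0.4898, 0.177], [0.5732, 0.1724], [0.573, 0.1484], [0.4872, 0.1531]] [110. 158. 192.]
cover_grip [([0.5336, 0.2109, 0.0791], 0.77)]
  0.78 [248. 152.] [[0.4902, 0.2884], [0.5852, 0.2831], [0.5833, 0.1727], [0.4798, 0.1784]] [134. 195. 228.]
  0.53 [249. 218.] [[0.4881, 0.178], [0.575, 0.1745], [0.5751, 0.1489], [0.4856, 0.1525]] [108. 157. 191.]
top tray_tab [([0.5282, 0.1564, 0.0757], 0.54)]
top keeper [([0.5381, 0.2677, 0.0013], 0.86)]
top cover_grip [([0.5353, 0.2127, 0.082], 0.75)]
top fish_tin [([0.6537, -0.1365, -0.0061], 0.65)]
top tall_tin [([0.6512, -0.0026, 0.0044], 0.83)]
scene tray_tab [([0.5287, 0.1552, 0.0755], 0.81)]
scene keeper [([0.5389, 0.2699, -0.002], 0.8)]
scene cover_grip [([0.5325, 0.2088, 0.0761], 0.61)]
scene fish_tin [([0.6555, -0.1431, 0.0044], 0.79), ([0.534, 0.2256, 0.0004], 0.55)]
scene tall_tin [([0.6498, -0.0057, 0.0008], 0.93)]
```

The tab and grip are where they should be and both tins are unmoved. Relaxing before release may have pulled the cover back about 1 mm, so I'll press it shut once more.

```bash
python3 -m handwheel '[[[0,0,0.1,0,0,0],[0,0,0.2,0,0,0],[0,0,0.3,0,0,0],[0,0,0.348,0,0,0],[0,0,0.348,0,0,0]]]'
python3 -m handwheel '[[[0,0,0,0,0,0],[0,0,0,0,0,0],[0,0,0,0,0,0],[0,0,0,0,0,0]]]' -1 40
python3 -m handwheel '[[[-0.006,0,0,0,0,0],[-0.012,0,0,0,0,0],[-0.016,0,0,0,0,0],[-0.016,0,0,0,0,0]]]'
python3 -m handwheel '[[[0,0,0,0,0,0],[0,0,0,0,0,0],[0,0,0,0,0,0],[0,0,0,0,0,0]]]' 0.5
python3 -m handwheel '[[[0.008,0,-0.05,0,0,0],[0.008,0,-0.15,0,0,0],[0.008,0,-0.27,0,0,0],[0.008,0,-0.4,0,0,0],[0.008,0,-0.4,0,0,0]]]'
python3 look.py pics/w11.png tray_tab cover_grip
```

```text
time_s: 26.75
ee_pos: [0.5305, 0.2066, 0.085]
tcp_rot: [-2.276, -2.16, 0.011]
ft_force: [0.0, 0.1, -0.1]
grip_width: 0.064
gripper_force: 0.0
time_s: 27.15
ee_pos: [0.5331, 0.2078, 0.0915]
tcp_rot: [-2.278, -2.162, 0.001]
ft_force: [-6.1, -0.1, 3.9]
grip_width: 0.0382
gripper_force: 39.8
time_s: 27.55
ee_pos: [0.5329, 0.2065, 0.0916]
tcp_rot: [-2.273, -2.156, -0.015]
ft_force: [-2.9, 17.7, -1.6]
grip_width: 0.038
gripper_force: 40.5
time_s: 27.95
ee_pos: [0.5338, 0.2007, 0.0901]
tcp_rot: [2.278, 2.161, 0.002]
ft_force: [0.5, -0.4, 0.0]
grip_width: 0.0642
gripper_force: 0.0
time_s: 28.45
ee_pos: [0.5373, 0.2048, 0.2591]
tcp_rot: [2.273, 2.156, 0.021]
ft_force: [0.6, 0.6, 1.1]
grip_width: 0.0641
gripper_force: 0.0
tray_tab [([0.5258, 0.1544, 0.0769], 0.8)]
  0.61 [248. 207.] [[0.4886, 0.1744], [0.5747, 0.1718], [0.5749, 0.1495], [0.4868, 0.1522]] [108. 156. 191.]
  0.48 [315. 295.] [[0.5935, 0.0688], [0.6095, 0.0725], [0.6326, -0.0107], [0.6145, -0.0148]] [ 87. 114. 126.]
cover_grip [([0.529, 0.2093, 0.0812], 0.59)]
  0.92 [247. 146.] [[0.4894, 0.2885], [0.5848, 0.2831], [0.5822, 0.1713], [0.4793, 0.1772]] [136. 198. 230.]
```

```bash
python3 -c "
from workcell import r
print(r.hand_in())"
```

```text
the job is handed in; nothing more can be done
None
```

The job is done and handed in at about 28.5 s of the 62 s limit: carton laid flat in the tray and released, tray pushed home against the stop after one jam at the keeper mouth that I backed out of, cover shut against its stop, both tins measured where they stood. I viewed 9 pictures, and a tenth view failed because the file did not exist.

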